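# Tension two spokes of a mirror cell by counted quarter turns

### The arm

A 7-joint arm with a two-finger parallel gripper is mounted at the origin on the work surface. World frame = base frame: x ahead of the robot, y to its left, z up, the work surface at z = 0. Lengths are in m, angles in rad, forces in N, time in s.
With the tool pointing down it reaches from about 0.425 to 0.925 m from the base axis. Payload 6.8 kg.
Tool frame: the origin (TCP) lies midway between the tips of the shut fingers; the grasp point (between the pads) lies 19 mm behind it; z points along the fingers, y is the line along which they close (so a half turn about z gives the same grasp; the last joint's range is limited). The gripper opens to 85 mm and grips with 20 to 120 N. Pads are 22 mm wide; open, the fingers measure 114 mm over their backs; the gripper's body (76 mm by 85 mm) begins 54 mm behind the grasp point. The pads swing forward as they close: fully open they stand 13 mm farther back than shut.
Start: joints at [1.038, 0.477, 0.022, 1.555, -0.011, 1.109, -0.083], TCP at [0.278, -0.615, 0.231] pointing down, gripper open.
Joint ranges: [-2.96, 2.96], [-0.34, 2.1], [-1.41, 1.46], [0.24, 2.44], [-1.37, 4.51], [0.17, 1.92], [-2.96, 2.96]. Speed limits (rad/s): [2.39, 2.39, 3.14, 3.14, 3.14, 3.14, 3.14].

### API

Orientations are given as a unit quaternion [w, x, y, z].
In Python, from station import bot, imaging gives the robot as it stands.
- The arm moves only by the tool move_arm, never from a script. Its argument "commands" is a list that holds one entry, the list of rows, each a list of 7 numbers: the shift along the tool's x, y, z in m, then the turn, a rotation vector about the tool's x, y, z in degrees, then the finger opening in m, from 0 to 0.0854. In form: [[[x, y, z, rx, ry, rz, grip], ...]]. A call has 1 to 20 rows; each row shifts and turns the commanded pose from where the row before left it, along the tool's axes as they then stand; what a row does not reach is not made up. A row lasts 1/8 s, in which the tool goes at most 62.5 mm and 10.7 degrees, less where a joint would pass 70% of its speed; a pose out of reach is approached as far as the arm can. A call is refused whole if a number of a shift passes 0.0625 or a number of a turn 10.7, either way. A call with a gripper value outside its range is refused whole. The fingers move at their own pace and stop on an object; "squeeze" is the grip in N (left out, the last holds). Time passes only in rows, so rows that do not move let the fingers close. It gives the time, the measured TCP pose, the force, the opening and the grip force at its end, in the units of the state.
- bot.get_obs(): the state, without advancing time (a new reading comes with each control period).
- imaging.read_camera(name): name is "scene" or "top" or "wrist"; returns the picture (400x640x3 uint8, red, green, blue); there is no depth.
- imaging.calibration(name): a dict with "intrinsics" (3x3 intrinsics, pixels), "extrinsics" (4x4, takes a point from camera to world coordinates); the wrist camera has in their place "mount" (4x4, takes a point from camera to tool coordinates, whose origin is the TCP and whose axes are the flange's). Camera axes: x right, y down, z forward; pixel columns grow to the right and rows downward; lengths in m; the calibration is good to about 2 mm. A picture is of the moment at which its call begins: read the wrist's pose just before it. calibration takes no time and is no camera call.
- bot.hand_in(): hands the job in; it is judged then, once.
The state is a dict: "t": time; "q": joint angles; "joint_vel": joint speeds; "joint_torque": joint torques, N m; "eef_pos": TCP position; "tool_rot": TCP orientation; "contact_force": force on the tool from outside, world axes, zero at the start; "torque": the same for the moment, N m; "gripper_width": opening from 0.0 (shut) to 1.0 (fully open); "grasp_force": force on a finger pad.
Only numpy, scipy, OpenCV 4.12 (cv2) and the standard library are available. Lean on these libraries where they do the work, as an engineer would, in place of code of your own. Each camera call takes 0.05 s, during which the arm holds its last target. There are 200 camera calls.

### The job

Tension the spokes of the mirror cell. Begin at the nipple above the rim's lug: turn its brass bar clockwise until the slack is used up and you feel it bite, then give it exactly one quarter turn more. Then go to the next nipple clockwise around the rim, turn it until it bites and give it exactly two quarter turns more. Leave the third nipple as it is. Grip the soft brass bars just firmly enough not to slip, never hard, keep off the mirror's cover, do not knock the things lying about, and let go at the end.

Things in the scene. Friction and masses are not known exactly. Their poses are not given: they have to be found in the camera images.
- cell: Spoked mirror cell bolted on the dark breadboard (its top z = 0.012): aluminium rim 180 mm in diameter, 30 mm high, hub 58 mm wide with a mirror, three spokes, each to a black drive block 34 mm square (top 55 mm above the underside) with a spoke nipple 75 mm from the centre. Origin: centre of underside; +x points to the one flat lug (34 mm wide, out to 130 mm) under nipple 1.
- head1: Brass bar of nipple 1, above the lug (cell +x side). An upright bar 36 mm long (own x), 12 mm thick (y), 24 mm high, on a vertical axis; a half turn looks the same. Origin: its centre, on the axis, 84 mm above the cell's underside; it stays at that height. Below it 13 mm of clear stem (10 mm diameter), then a washer (31 mm diameter, 4 mm thick) with a pointer tab 25 mm from the axis, on the block.
- head2: Brass bar of nipple 2, the next clockwise (cell direction -120 degrees); size and origin as head1. Any bar turned clockwise first runs loosely (0.01 N m) through a slack of 0.35 to 1.5 rad, different each time; then it bites: the stem winds up springily 0.13 rad while the torque rises to 0.26 N m (2 N m per rad), then washer and spoke turn along at 0.26 N m. Let go, only the 0.13 rad springs back.
- head3: Brass bar of nipple 3, the last one clockwise (cell direction +120 degrees); size and origin as head1; not to be turned. Turned back, any bar first runs back loosely through its slack (1.9 rad in all) before it drags washer and spoke back. A grip of about 24 N per pad is right (weaker ones let the bar slip); over 75 N on both pads together mars the brass.
- draw1 (a joint): How far spoke 1 is drawn, m: 0 at the start, +0.002 per quarter turn (0.00127 per rad) of its washer clockwise seen from above. A steel pin (10 mm diameter) on the outer face of the drive block moves out with it. The reading is noisy (about 1 mm): feel the bite instead.
- draw2 (a joint): How far spoke 2 is drawn, m: 0 at the start, +0.002 per quarter turn (0.00127 per rad) of its washer clockwise seen from above. A steel pin (10 mm diameter) on the outer face of the drive block moves out with it. The reading is noisy (about 1 mm): feel the bite instead.
- draw3 (a joint): How far spoke 3 is drawn, m: 0 at the start, +0.002 per quarter turn (0.00127 per rad) of its washer clockwise seen from above. A steel pin (10 mm diameter) on the outer face of the drive block moves out with it. The reading is noisy (about 1 mm): feel the bite instead.
- cover: loose black lens cover, 42 mm diameter, 13 mm high, lying on the mirror in the middle of the cell (underside 44 mm above the cell's underside); bystander; origin: centre of its underside
- driver: screwdriver lying on the breadboard; bystander; origin: underside, about mid-length, x along it
- cleaner: bottle, 48 mm diameter, 110 mm high; bystander; origin: centre of its underside
- post: steel optical post, 13 mm diameter, 90 mm long, lying; bystander; origin: underside, about mid-length, x along it
- collar: dark steel ring, 34 mm diameter, 12 mm high; bystander; origin: centre of its underside
- post_holder: aluminium round post holder, 32 mm foot, 60 mm high; bystander; origin: centre of its underside
- screw_tray: grey open tray 90 x 70 x 24 mm; bystander; origin: centre of its underside

How it is judged:
On the way, in this order (a step that is already met when the one before it is completed fails the run):
1. spoke 1 drawn by one quarter turn past its bite, spoke 2 not yet drawn (value of joint draw1 between 0.0017 and 0.0023 m and value of joint draw2 between -0.0003 and 0.0003 m), for 0.3 s.
2. spoke 2 drawn by two quarter turns past its bite, spoke 1 still at one (value of joint draw2 between 0.0036 and 0.0044 m and value of joint draw1 between 0.0017 and 0.0023 m), for 0.3 s.
At the end, for the whole second after the job is handed in: Spoke 1 is drawn 2.0 mm (one quarter turn past its bite, within 0.3 mm or 13 degrees), spoke 2 4.0 mm (two quarter turns, within 0.4 mm or 18 degrees), spoke 3 not drawn (within 0.3 mm), and the fingers have let go (all of step 2 and value of joint draw3 between -0.0003 and 0.0003 m and contact force between the fingers and cell below 0.1 N); the robot touches nothing.
It fails at once if the soft brass is squeezed or leaned on hard (over 75 N between fingers and cell, both pads together) (contact force between the fingers and cell above 75 N).
It fails at once if the third spoke is drawn or slackened (not (value of joint draw3 between -0.0003 and 0.0003 m)).
It fails at once if the mirror cover or another bystander is knocked aside (distance of cover from where it was at the start of the episode above 0.012 m or distance of any of driver, cleaner, post, collar, post_holder, screw_tray from where it was at the start of the episode above 0.03 m).
It also fails if it takes over 72 s, if anything falls off the work surface, if the arm or the gripper's body presses on something with over 40 N, if the wrist force passes 120 N, or if a joint passes its speed limit or range.

## Working session

There is one attempt and no reset: what is moved stays moved. The work goes in short steps, Python scripts to look and compute and a tool call to move; the robot and the scene stay as the last step left them, time stands still between calls to the robot, and variables do not carry over. Pictures are saved under pics/ and viewed, at most 10 in all, crops included, and the job is handed in when it is done.

Besides the shell and the picture viewer there is one more tool, called after "Emit:" in YAML: its name, and indented under it one key for each argument. move_arm: Moves the arm, as the interface text tells. Its arguments: {"type":"object","properties":{"commands":{"type":"array","items":{"type":"array","items":{"type":"array","items":{"type":"number"}}}},"squeeze":{"type":"number"}},"required":["commands"]}

```bash
mkdir -p pics; python3 - <<'E'
from station import bot, imaging
import cv2, numpy as np
o=bot.get_obs();print({k:np.round(v,3).tolist() for k,v in o.items()})
for n in("top","scene"):
    im=imaging.read_camera(n);cv2.imwrite(f"pics/{n}0.png",im[:,:,::-1])
    c=imaging.calibration(n);print(n,np.round(c["intrinsics"],1).tolist(),np.round(c["extrinsics"],3).tolist())
c=imaging.calibration("wrist");print(np.round(c["mount"],3).tolist())
E
```

```text
{'t': 0.0, 'q': [1.038, 0.478, 0.022, 1.556, -0.012, 1.109, -0.083], 'joint_vel': [-0.001, -0.0, -0.001, -0.0, -0.0, 0.001, 0.001], 'joint_torque': [0.0, -59.645, 1.609, -28.12, 0.013, 0.009, -0.0], 'eef_pos': [0.278, -0.614, 0.23], 'tool_rot': [-0.001, 0.978, 0.211, -0.0], 'contact_force': [-0.099, 0.919, 0.315], 'torque': [0.014, 0.018, 0.054], 'grasp_force': 0.0, 'gripper_width': 1.002}
top [[471.3, 0.0, 322.5], [0.0, 471.3, 198.4], [0.0, 0.0, 1.0]] [[0.015, -0.984, 0.179, 0.315], [-1.0, -0.01, 0.029, -0.026], [-0.026, -0.18, -0.983, 1.167], [0.0, 0.0, 0.0, 1.0]]
scene [[460.0, 0.0, 320.1], [0.0, 460.0, 192.0], [0.0, 0.0, 1.0]] [[0.371, 0.533, -0.76, 1.287], [0.928, -0.219, 0.3, -0.295], [-0.007, -0.817, -0.576, 0.655], [0.0, 0.0, 0.0, 1.0]]
[[-0.0, -0.954, -0.299, 0.075], [1.0, -0.0, -0.0, -0.001], [0.0, -0.299, 0.954, -0.142], [0.0, 0.0, 0.0, 1.0]]
```

View pics/top0.png

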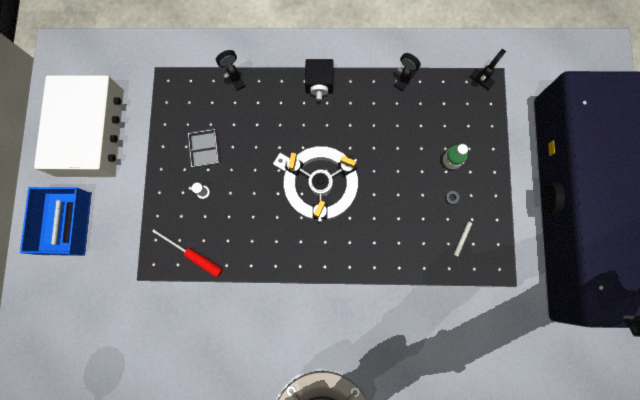

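View pics/scene0.png

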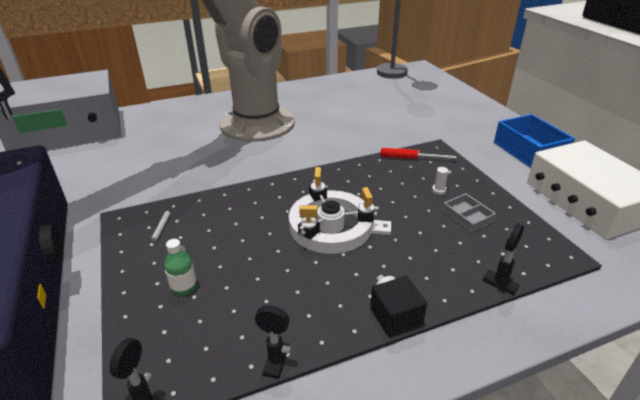

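The top view shows the rim centred near (321,183) with its lug at (281,160). Nipple 1's bar is at (293,160), nipple 2 (next clockwise) at (348,161), nipple 3 at (320,209). The scene view shows the same three upright bars, and bystanders are well away from the cell.

```bash
cat > h.py <<'E'
from station import bot, imaging
import cv2, numpy as np
from scipy.spatial.transform import Rotation as R
def pose(o=None):
    o=o or bot.get_obs();T=np.eye(4);w=o["tool_rot"]
    T[:3,:3]=R.from_quat([w[1],w[2],w[3],w[0]]).as_matrix();T[:3,3]=o["eef_pos"];return T
def cam(n,T=None):
    c=imaging.calibration(n);return np.array(c["intrinsics"]),(np.array(c["extrinsics"]) if "extrinsics" in c else T@np.array(c["mount"]))
def cast(uv,z,K,E):
    uv=np.atleast_2d(uv).astype(float);d=np.c_[uv,np.ones(len(uv))]@np.linalg.inv(K).T@E[:3,:3].T
    return E[:3,3]+d*((z-E[2,3])/d[:,2])[:,None]
def brass(im,lo=(12,110,90),hi=(28,255,255),amin=25):
    m=cv2.inRange(cv2.cvtColor(im,cv2.COLOR_RGB2HSV),lo,hi)
    n,l,s,c=cv2.connectedComponentsWithStats(m)
    return m,[(l==i,s[i],c[i]) for i in range(1,n) if s[i,4]>=amin]
E
python3 - <<'E'
from h import *
for n,f in(("top","pics/top0.png"),("scene","pics/scene0.png")):
    im=cv2.imread(f)[:,:,::-1].copy();K,E=cam(n)
    for b,s,c in brass(im)[1]:
        p=cast(c,.096,K,E)[0];xy=cast(np.argwhere(b)[:,::-1],.108,K,E)[:,:2]
        r=cv2.minAreaRect(xy.astype(np.float32)*1000)
        print(n,s,c.round(1),p.round(4),"rect mm/deg",np.round(r[0],1),np.round(r[1],1),round(r[2],1))
    if n=="top":
        print("rim ctr",cast([321,183],.042,K,E), "lug",cast([281,160],.02,K,E))
E
```

```text
top [549 140   6  15  71] [551.5 147.4] [ 0.6368 -0.5256  0.096 ] rect mm/deg [ 634.1 -519.9] [11.3 34. ] 86.0
top [289 152   8  18  95] [292.1 160.2] [0.601  0.0782 0.096 ] rect mm/deg [597.1  77.4] [13.9 40.9] 82.3
top [341 157  15  10 101] [348.  161.1] [ 0.6   -0.053  0.096] rect mm/deg [596.7 -52.6] [34.5 19.2] 78.8
top [314 200  11  17  91] [319.3 207.7] [0.4887 0.0124 0.096 ] rect mm/deg [486.8  12.9] [13.3 38. ] 64.6
rim ctr [[0.55853612 0.0111798  0.042     ]] lug [[0.62150353 0.11356196 0.02      ]]
scene [    0     0   195   106 10374] [93.9 37.6] [-0.8151 -0.4512  0.096 ] rect mm/deg [-882.3 -368.3] [1696.6  840.6] 7.9
scene [198   0  12  18 113] [202.9   9.8] [-1.092   0.0398  0.096 ] rect mm/deg [-1078.4    39.1] [ 38.8 344.2] 83.7
scene [257   0  72  10 498] [290.3   3.2] [-1.0481  0.4724  0.096 ] rect mm/deg [-973.9  451.1] [361.6 181.9] 66.4
scene [ 366    0   29   68 1000] [382.3  36.7] [-0.366   0.6321  0.096 ] rect mm/deg [-454.   675.8] [ 87.9 970.7] 59.7
scene [ 395    0  125  105 9035] [462.1  39.8] [-0.2059  0.9017  0.096 ] rect mm/deg [-293.4  880.9] [ 558.7 
[... 207 characters left out ...]
m/deg [-201.7  379.5] [ 26.4 333.2] 66.4
scene [ 13  46  17  33 191] [21.9 61.4] [-0.6112 -0.6903  0.096 ] rect mm/deg [-580.9 -680.4] [389.8  31.2] 12.0
scene [68 51 10 17 44] [73.  58.2] [-0.5762 -0.5212  0.096 ] rect mm/deg [-529.7 -518.5] [188.8  20.9] 5.4
scene [314 167   7  19 103] [317.4 175. ] [0.4858 0.0146 0.096 ] rect mm/deg [505.5   6.1] [13.2 71.5] 68.2
scene [362 187  11  20 153] [366.6 195.9] [0.5993 0.08   0.096 ] rect mm/deg [615.4  72.3] [20.3 66.6] 63.9
scene [300 205  17  17 208] [308.3 211.4] [ 0.6025 -0.0509  0.096 ] rect mm/deg [621.1 -58.5] [31.7 50.7] 68.6
scene [ 37 284   9  24 133] [ 41.1 295.3] [ 0.6462 -0.5266  0.096 ] rect mm/deg [ 660.1 -521.8] [57.1 11.3] 17.7
```

Emit:
move_arm:
  commands:
    - [[0.0432,-0.0378,-0.002,0,0,0,0.0854],[0.0432,-0.0378,-0.002,0,0,0,0.0854],[0.0432,-0.0378,-0.002,0,0,0,0.0854],[0.0432,-0.0378,-0.002,0,0,0,0.0854],[0.0432,-0.0378,-0.002,0,0,0,0.0854],[0.0432,-0.0378,-0.002,0,0,0,0.0854],[0.0432,-0.0378,-0.002,0,0,0,0.0854],[0.0432,-0.0378,-0.002,0,0,0,0.0854],[0.0432,-0.0378,-0.002,0,0,0,0.0854],[0.0432,-0.0378,-0.002,0,0,0,0.0854],[0.0432,-0.0378,-0.002,0,0,0,0.0854],[0.0432,-0.0378,-0.002,0,0,0,0.0854],[0,0,0,0,0,0,0.0854],[0,0,0,0,0,0,0.0854]]
  squeeze: 25

```text
t: 1.85
eef_pos: [0.5631, 0.0113, 0.2548]
tool_rot: [0.0, 0.978, 0.211, -0.001]
contact_force: [0.1, -0.5, -0.5]
gripper_width: 0.999
grasp_force: 0.0
```

```bash
python3 - <<'E'
from h import *
o=bot.get_obs();T=pose(o);im=imaging.read_camera("wrist");cv2.imwrite("pics/w1.png",im[:,:,::-1])
print(o["t"],T.round(3).tolist(),np.round(o["q"],3));K,E=cam("wrist",T)
for b,s,c in brass(im,amin=150)[1]:
    xy=cast(np.argwhere(b)[:,::-1],.108,K,E)[:,:2]
    r=cv2.minAreaRect(xy.astype(np.float32)*1000)
    print(s,c.round(1),cast(c,.1,K,E)[0].round(4),"rect",np.round(r[0],1),np.round(r[1],1),round(r[2],1))
E
```

```text
1.85 [[0.911, 0.412, -0.001, 0.563], [0.412, -0.911, -0.001, 0.011], [-0.001, 0.0, -1.0, 0.255], [0.0, 0.0, 0.0, 1.0]] [ 0.137  0.293 -0.329  1.781  0.106  1.085 -1.374]
[258  96  31  38 509] [272.8 114.6] [0.6005 0.0774 0.1   ] rect [600.8  76.5] [12.6 36.3] 81.3
[386 159  25  30 331] [398.  175.1] [ 0.5975 -0.0592  0.1   ] rect [598.8 -54.7] [31.4 12.9] 70.5
[275 223  31  33 537] [290.3 239. ] [0.4875 0.0124 0.1   ] rect [491.2  13.4] [17.9 42.1] 68.4
```

View pics/w1.png

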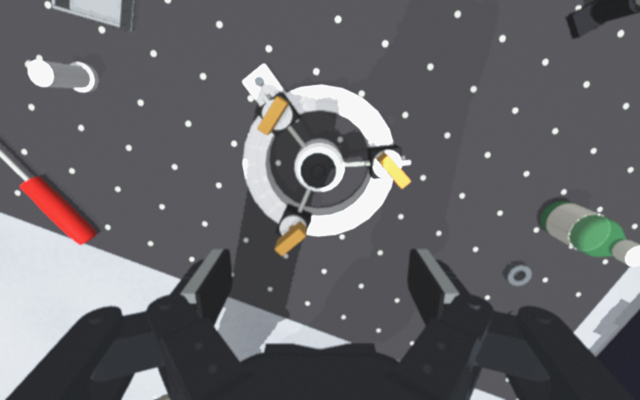

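The wrist view shows bar 1 at (273,115), bar 2 at (398,172) and bar 3 at (290,239). The cover is in the middle at (319,170), with nothing near the bars. Positions agree with the top view, so I move above bar 1 and align the yaw to about 171°.

Emit:
move_arm:
  commands:
    - [[0.0306,-0.0229,0,0,0,0,0.0854],[0.0306,-0.0229,0,0,0,0,0.0854],[0,0,0,0,0,-10.5,0.0854],[0,0,0,0,0,-10.5,0.0854],[0,0,0,0,0,-10.5,0.0854],[0,0,0,0,0,-10.5,0.0854],[0,0,0,0,0,-10.5,0.0854],[0,0,0,0,0,-10.5,0.0854],[0,0,0,0,0,-10.5,0.0854],[0,0,0,0,0,-10.5,0.0854],[0,0,0,0,0,-10.5,0.0854],[0,0,0,0,0,-10.5,0.0854],[0,0,0,0,0,-10.5,0.0854],[0,0,0,0,0,-10.5,0.0854],[0,0,0,0,0,-10.5,0.0854],[0,0,0,0,0,-10.5,0.0854],[0,0,0,0,0,0,0.0854],[0,0,0,0,0,0,0.0854]]

```text
t: 4.15
eef_pos: [0.6004, 0.0776, 0.2551]
tool_rot: [-0.0, 0.078, 0.997, -0.0]
contact_force: [0.1, 0.7, 0.3]
gripper_width: 1.002
grasp_force: 0.0
```

```bash
cat > look.py <<'E'
from h import *
import sys
o=bot.get_obs();T=pose(o);im=imaging.read_camera("wrist");cv2.imwrite(f"pics/{sys.argv[1]}.png",im[:,:,::-1])
print(o["t"],T[:3,3].round(4),"yaw",np.degrees(np.arctan2(T[1,0],T[0,0])).round(2),np.round(o["q"],3),"tq",np.round(o["torque"],3),o["joint_torque"][6]);K,E=cam("wrist",T)
for b,s,c in brass(im,lo=(12,90,80),hi=(32,255,255),amin=150)[1]:
    xy=cast(np.argwhere(b)[:,::-1],.108,K,E)[:,:2]
    r=cv2.minAreaRect(xy.astype(np.float32)*1000)
    print(s,c.round(1),cast(c,.1,K,E)[0].round(4),"rect",np.round(r[0],1),np.round(r[1],1),round(r[2],1))
E
python3 look.py w2
```

```text
4.15 [0.6004 0.0776 0.2551] yaw 171.04 [ 0.395  0.47  -0.852  1.658  0.377  1.187  0.867] tq [-0.023 -0.03   0.023] 0.023906895658001304
[220  49  24  46 784] [230.8  71.7] [0.4865 0.0131 0.1   ] rect [488.2  15.3] [18.4 36.8] 70.3
[315 160  12  39 426] [320.1 179.7] [0.5996 0.0779 0.1   ] rect [597.4  78.7] [11.  38.6] 80.8
[174 187  44  24 742] [195.6 198.4] [ 0.5993 -0.0522  0.1   ] rect [596.3 -47.9] [41.8 23.1] 66.6
```

View pics/w2.png

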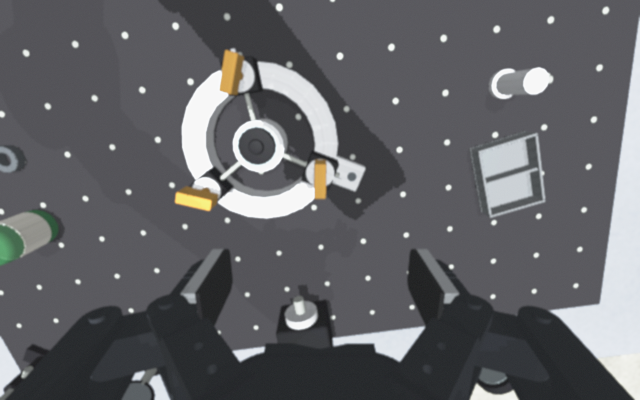

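Bar 1 sits at (320,180), parallel to the pads and centred between the fingers, so I descend and grip.

Emit:
move_arm:
  commands:
    - [[0,0,0.045,0,0,0,0.0854],[0,0,0.045,0,0,0,0.07],[0,0,0.045,0,0,0,0.05],[0,0,0.02,0,0,0,0.04],[0,0,0.02,0,0,0,0.03],[0,0,0,0,0,0,0.02],[0,0,0,0,0,0,0.016],[0,0,0,0,0,0,0.0],[0,0,0,0,0,0,0.0],[0,0,0,0,0,0,0.0],[0,0,0,0,0,0,0.0]]
  squeeze: 25

```text
t: 5.58
eef_pos: [0.6014, 0.0778, 0.0817]
tool_rot: [0.001, 0.076, 0.997, -0.001]
contact_force: [-1.0, -4.9, 6.7]
gripper_width: 0.133
grasp_force: 28.2
```

```bash
cat > s.py <<'E'
from h import *
o=bot.get_obs();T=pose(o)
print(round(o["t"],2),T[:3,3].round(4),"yaw",np.degrees(np.arctan2(T[1,0],T[0,0])).round(2),"q",np.round(o["q"],2),"F",np.round(o["contact_force"],2),"tq",np.round(o["torque"],3),"j7",round(o["joint_torque"][6],3),"w",round(o["gripper_width"],3),"g",round(o["grasp_force"],1))
E
python3 s.py
```

```text
5.58 [0.6014 0.0778 0.0817] yaw 171.27 q [ 0.31  0.66 -0.74  1.81  0.56  0.9   0.73] F [-1.04 -4.93  6.72] tq [-0.935  0.287 -0.045] j7 0.01 w 0.133 g 28.2
```

Emit:
move_arm:
  commands:
    - [[0,0,0,0,0,9,0.0],[0,0,0,0,0,8,0.0],[0,0,0,0,0,0,0.0]]

```text
t: 5.95
eef_pos: [0.6014, 0.0778, 0.0817]
tool_rot: [0.001, 0.223, 0.975, -0.001]
contact_force: [-0.8, -6.0, 6.0]
gripper_width: 0.134
grasp_force: 28.3
```

```bash
python3 s.py
```

```text
5.95 [0.6014 0.0778 0.0817] yaw 154.22 q [ 0.26  0.64 -0.67  1.81  0.51  0.87  0.47] F [-0.78 -6.02  5.99] tq [-1.006  0.341 -0.006] j7 -0.547 w 0.134 g 28.3
```

Emit:
move_arm:
  commands:
    - [[0,0,0,0,0,6,0.0],[0,0,0,0,0,0,0.0]]

```text
t: 6.2
eef_pos: [0.6014, 0.0778, 0.0817]
tool_rot: [0.001, 0.274, 0.962, -0.001]
contact_force: [-1.2, -3.8, 6.6]
gripper_width: 0.132
grasp_force: 28.3
```

```bash
python3 s.py
```

```text
6.2 [0.6014 0.0778 0.0817] yaw 148.25 q [ 0.25  0.63 -0.65  1.81  0.49  0.87  0.38] F [-1.22 -3.76  6.56] tq [-0.936  0.243  0.007] j7 -0.372 w 0.132 g 28.3
```

Emit:
move_arm:
  commands:
    - [[0,0,0,0,0,6,0.0],[0,0,0,0,0,0,0.0]]

```text
t: 6.45
eef_pos: [0.6014, 0.0778, 0.0817]
tool_rot: [0.001, 0.323, 0.946, -0.0]
contact_force: [-0.9, -5.1, 6.1]
gripper_width: 0.134
grasp_force: 28.3
```

```bash
python3 s.py
```

```text
6.45 [0.6014 0.0778 0.0817] yaw 142.25 q [ 0.23  0.62 -0.63  1.81  0.47  0.86  0.29] F [-0.94 -5.14  6.09] tq [-0.948  0.292  0.036] j7 -0.371 w 0.134 g 28.3
```

Emit:
move_arm:
  commands:
    - [[0,0,0,0,0,6,0.0],[0,0,0,0,0,0,0.0]]

```text
t: 6.7
eef_pos: [0.6014, 0.0777, 0.0817]
tool_rot: [0.001, 0.373, 0.928, -0.0]
contact_force: [-1.8, -5.4, 7.5]
gripper_width: 0.14
grasp_force: 28.3
```

```bash
python3 s.py
```

```text
6.7 [0.6014 0.0777 0.0817] yaw 136.25 q [ 0.21  0.61 -0.6   1.81  0.45  0.85  0.2 ] F [-1.78 -5.37  7.46] tq [-0.96   0.251  0.009] j7 -0.371 w 0.14 g 28.3
```

Emit:
move_arm:
  commands:
    - [[0,0,0,0,0,6,0.0],[0,0,0,0,0,0,0.0]]

```text
t: 6.95
eef_pos: [0.6014, 0.0777, 0.0817]
tool_rot: [0.001, 0.421, 0.907, -0.0]
contact_force: [-1.0, -4.4, 7.2]
gripper_width: 0.131
grasp_force: 28.3
```

```bash
python3 s.py
```

```text
6.95 [0.6014 0.0777 0.0817] yaw 130.26 q [ 0.19  0.61 -0.58  1.81  0.43  0.85  0.11] F [-0.99 -4.4   7.18] tq [-1.059  0.272  0.062] j7 -0.412 w 0.131 g 28.3
```

Emit:
move_arm:
  commands:
    - [[0,0,0,0,0,6,0.0],[0,0,0,0,0,0,0.0]]

```text
t: 7.2
eef_pos: [0.6014, 0.0777, 0.0816]
tool_rot: [0.001, 0.467, 0.884, -0.0]
contact_force: [-1.7, -5.0, 7.0]
gripper_width: 0.133
grasp_force: 28.4
```

```bash
python3 s.py
```

```text
7.2 [0.6014 0.0777 0.0816] yaw 124.29 q [ 0.18  0.6  -0.55  1.82  0.41  0.84  0.02] F [-1.72 -5.02  6.96] tq [-1.079  0.193  0.229] j7 -0.605 w 0.133 g 28.4
```

Emit:
move_arm:
  commands:
    - [[0,0,0,0,0,6,0.0],[0,0,0,0,0,0,0.0]]

```text
t: 7.45
eef_pos: [0.6014, 0.0777, 0.0817]
tool_rot: [0.001, 0.513, 0.858, -0.0]
contact_force: [-1.8, -4.8, 7.4]
gripper_width: 0.137
grasp_force: 28.4
```

```bash
python3 s.py
```

```text
7.45 [0.6014 0.0777 0.0817] yaw 118.29 q [ 0.16  0.6  -0.53  1.82  0.4   0.83 -0.07] F [-1.77 -4.83  7.39] tq [-1.09   0.271  0.169] j7 -0.54 w 0.137 g 28.4
```

Emit:
move_arm:
  commands:
    - [[0,0,0,0,0,6,0.0],[0,0,0,0,0,6,0.0],[0,0,0,0,0,6,0.0],[0,0,0,0,0,6,0.0],[0,0,0,0,0,6,0.0],[0,0,0,0,0,6,0.0],[0,0,0,0,0,6,0.0],[0,0,0,0,0,6,0.0],[0,0,0,0,0,6,0.0],[0,0,0,0,0,6,0.0],[0,0,0,0,0,6,0.0],[0,0,0,0,0,4,0.0],[0,0,0,0,0,2,0.0],[0,0,0,0,0,0,0.0]]

```text
t: 9.2
eef_pos: [0.6013, 0.0776, 0.0816]
tool_rot: [0.001, 0.919, 0.394, 0.001]
contact_force: [-2.5, -5.1, 6.5]
gripper_width: 0.137
grasp_force: 28.4
```

```bash
python3 s.py
```

```text
9.2 [0.6013 0.0776 0.0816] yaw 46.35 q [-0.06  0.55 -0.22  1.83  0.17  0.78 -1.14] F [-2.47 -5.05  6.48] tq [-1.188  0.387  0.216] j7 -0.373 w 0.137 g 28.4
```

Emit:
move_arm:
  commands:
    - [[0,0,0,0,0,4,0.0],[0,0,0,0,0,4,0.0],[0,0,0,0,0,2,0.0],[0,0,0,0,0,1,0.0],[0,0,0,0,0,0,0.0],[0,0,0,0,0,0,0.0]]

```text
t: 9.95
eef_pos: [0.6012, 0.0776, 0.0816]
tool_rot: [0.001, 0.953, 0.304, 0.001]
contact_force: [-1.9, -5.6, 7.1]
gripper_width: 0.132
grasp_force: 28.4
```

```bash
python3 s.py;python3 s.py
```

```text
9.95 [0.6012 0.0776 0.0816] yaw 35.36 q [-0.1   0.55 -0.18  1.84  0.13  0.77 -1.3 ] F [-1.86 -5.59  7.11] tq [-1.173  0.392  0.247] j7 -0.253 w 0.132 g 28.4
9.95 [0.6012 0.0776 0.0816] yaw 35.36 q [-0.1   0.55 -0.18  1.84  0.13  0.77 -1.3 ] F [-1.86 -5.59  7.11] tq [-1.173  0.392  0.247] j7 -0.253 w 0.132 g 28.4
```

Emit:
move_arm:
  commands:
    - [[0,0,0,0,0,-3,0.0],[0,0,0,0,0,-3,0.0],[0,0,0,0,0,0,0.02],[0,0,0,0,0,0,0.04],[0,0,0,0,0,0,0.06],[0,0,0,0,0,0,0.0854],[0,0,-0.03,0,0,0,0.0854],[0,0,-0.05,0,0,0,0.0854],[0,0,-0.05,0,0,0,0.0854],[0,0,-0.04,0,0,0,0.0854],[0,0,0,0,0,0,0.0854],[0,0,0,0,0,0,0.0854]]

```text
t: 11.45
eef_pos: [0.6, 0.0788, 0.2496]
tool_rot: [-0.0, 0.936, 0.353, -0.0]
contact_force: [0.4, -0.5, -0.9]
gripper_width: 1.0
grasp_force: 0.0
```

```bash
python3 look.py w3; python3 s.py
```

```text
11.45 [0.6    0.0788 0.2496] yaw 41.34 [-0.057  0.358 -0.228  1.696  0.089  1.099 -1.161] tq [-0.004  0.018 -0.005] 0.0013416852380032651
[315 160  13  40 446] [321.  179.9] [0.5995 0.0778 0.1   ] rect [600.7  79.5] [39.3 11.6] 43.6
[400 238  15  25 189] [406.7 248. ] [ 0.6036 -0.0407  0.1   ] rect [605.2 -38.3] [28.6 11.1] 63.1
[282 274  34  31 686] [298.6 289.2] [0.4882 0.0131 0.1   ] rect [492.6  18.5] [29.4 41.7] 66.4
11.5 [0.5996 0.0788 0.2489] yaw 41.35 q [-0.06  0.36 -0.23  1.7   0.09  1.1  -1.16] F [-0.48  0.83 -0.13] tq [ 0.006 -0.025  0.002] j7 -0.001 w 0.997 g 0.0
```

View pics/w3.png

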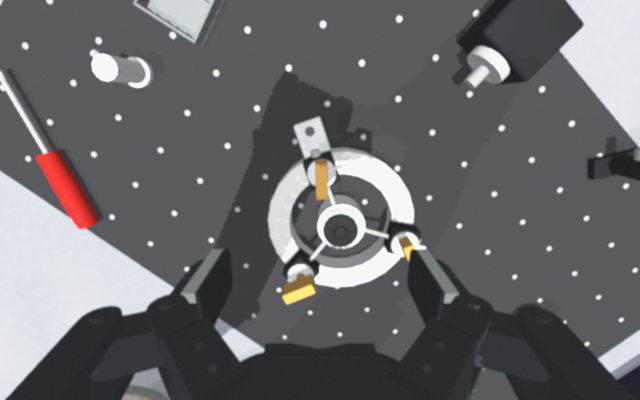

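Bar 1 is now at (321,180), still parallel to the pads, so it turned with the grip without slipping. Bar 2 is partly hidden at (407,248). I move over bar 2 and wind the wrist back to about 250° for travel.

Emit:
move_arm:
  commands:
    - [[-0.029,0.0328,0,0,0,0,0.0854],[-0.029,0.0328,0,0,0,0,0.0854],[-0.029,0.0328,0,0,0,0,0.0854],[0,0,0,0,0,-10.4,0.0854],[0,0,0,0,0,-10.4,0.0854],[0,0,0,0,0,-10.4,0.0854],[0,0,0,0,0,-10.4,0.0854],[0,0,0,0,0,-10.4,0.0854],[0,0,0,0,0,-10.4,0.0854],[0,0,0,0,0,-10.4,0.0854],[0,0,0,0,0,-10.4,0.0854],[0,0,0,0,0,-10.4,0.0854],[0,0,0,0,0,-10.4,0.0854],[0,0,0,0,0,-10.4,0.0854],[0,0,0,0,0,-10.4,0.0854],[0,0,0,0,0,-10.4,0.0854],[0,0,0,0,0,-10.4,0.0854],[0,0,0,0,0,0,0.0854]]

```text
t: 13.75
eef_pos: [0.5994, -0.0526, 0.2487]
tool_rot: [-0.001, -0.06, 0.998, 0.001]
contact_force: [0.2, -0.4, 0.4]
gripper_width: 0.999
grasp_force: 0.0
```

```bash
python3 s.py
```

```text
13.75 [ 0.5994 -0.0526  0.2487] yaw -173.16 q [ 0.48  0.42 -0.66  1.68  0.28  1.14  1.44] F [ 0.24 -0.37  0.37] tq [-0.048 -0.032 -0.016] j7 0.952 w 0.999 g 0.0
```

Emit:
move_arm:
  commands:
    - [[0,0,0,0,0,-10.4,0.0854],[0,0,0,0,0,-10.4,0.0854],[0,0,0,0,0,-10.4,0.0854],[0,0,0,0,0,-10.4,0.0854],[0,0,0,0,0,-10.4,0.0854],[0,0,0,0,0,-9,0.0854],[0,0,0,0,0,0,0.0854],[0,0,0,0,0,0,0.0854]]

```text
t: 14.75
eef_pos: [0.5999, -0.0525, 0.2498]
tool_rot: [-0.0, -0.557, 0.831, 0.0]
contact_force: [-0.2, 0.7, 0.2]
gripper_width: 1.003
grasp_force: 0.0
```

```bash
python3 look.py w4
```

```text
14.75 [ 0.5999 -0.0525  0.2498] yaw -112.33 [ 0.631  0.479 -0.88   1.671  0.394  1.181  2.405] tq [0.007 0.003 0.021] -0.010104187822435051
[313 161  12  41 443] [318.2 181.1] [ 0.5997 -0.0522  0.1   ] rect [598.8 -53.8] [40.  10.9] 67.6
[423 187  45  20 682] [445.2 196.4] [0.487  0.0115 0.1   ] rect [489.2   7.8] [18.1 43.8] 64.3
[351 265  26  39 608] [362.7 284.2] [0.5991 0.0761 0.1   ] rect [599.9  70.5] [45.2 23.1] 43.7
[   0  302   45   71 1413] [ 18.3 340.6] [ 1.0028 -0.0071  0.1   ] rect [992.9 -14.1] [92.9 35.9] 89.8
```

View pics/w4.png

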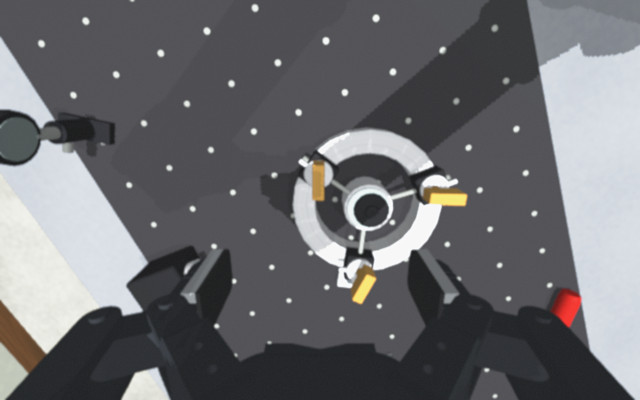

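Bar 2 is at (318,181), parallel to the pads and about 1 mm off centre. I descend with that correction and grip.

Emit:
move_arm:
  commands:
    - [[0,-0.001,0.045,0,0,0,0.0854],[0,0,0.045,0,0,0,0.07],[0,0,0.04,0,0,0,0.05],[0,0,0.02,0,0,0,0.04],[0,0,0.018,0,0,0,0.03],[0,0,0,0,0,0,0.02],[0,0,0,0,0,0,0.016],[0,0,0,0,0,0,0.0],[0,0,0,0,0,0,0.0],[0,0,0,0,0,0,0.0],[0,0,0,0,0,0,0.0]]

```text
t: 16.18
eef_pos: [0.6017, -0.0527, 0.0836]
tool_rot: [0.001, -0.559, 0.829, -0.001]
contact_force: [-3.4, -0.7, 6.3]
gripper_width: 0.137
grasp_force: 28.4
```

```bash
python3 s.py
```

```text
16.18 [ 0.6017 -0.0527  0.0836] yaw -112.07 q [ 0.54  0.66 -0.77  1.81  0.57  0.91  2.27] F [-3.4  -0.7   6.35] tq [ 0.008  0.5   -0.056] j7 0.011 w 0.137 g 28.4
```

Emit:
move_arm:
  commands:
    - [[0,0,0,0,0,9,0.0],[0,0,0,0,0,8,0.0],[0,0,0,0,0,0,0.0]]

```text
t: 16.55
eef_pos: [0.6016, -0.0526, 0.0836]
tool_rot: [0.001, -0.43, 0.903, -0.001]
contact_force: [-2.2, 0.0, 6.3]
gripper_width: 0.13
grasp_force: 28.5
```

```bash
python3 s.py
```

```text
16.55 [ 0.6016 -0.0526  0.0836] yaw -129.13 q [ 0.5   0.64 -0.7   1.81  0.52  0.88  2.01] F [-2.18  0.05  6.26] tq [ 0.028  0.503 -0.056] j7 -0.528 w 0.13 g 28.5
```

Emit:
move_arm:
  commands:
    - [[0,0,0,0,0,6,0.0],[0,0,0,0,0,0,0.0]]

```text
t: 16.8
eef_pos: [0.6016, -0.0526, 0.0836]
tool_rot: [0.001, -0.382, 0.924, -0.001]
contact_force: [-2.7, -1.0, 6.5]
gripper_width: 0.134
grasp_force: 28.5
```

```bash
python3 s.py
```

```text
16.8 [ 0.6016 -0.0526  0.0836] yaw -135.1 q [ 0.48  0.63 -0.68  1.81  0.5   0.87  1.92] F [-2.68 -0.96  6.54] tq [ 0.046  0.521 -0.004] j7 -0.373 w 0.134 g 28.5
```

Emit:
move_arm:
  commands:
    - [[0,0,0,0,0,6,0.0],[0,0,0,0,0,0,0.0]]

```text
t: 17.05
eef_pos: [0.6016, -0.0526, 0.0836]
tool_rot: [0.001, -0.333, 0.943, -0.0]
contact_force: [-2.7, 1.5, 6.6]
gripper_width: 0.133
grasp_force: 28.5
```

```bash
python3 s.py
```

```text
17.05 [ 0.6016 -0.0526  0.0836] yaw -141.1 q [ 0.47  0.62 -0.65  1.82  0.48  0.87  1.83] F [-2.72  1.54  6.56] tq [ 0.072  0.506 -0.05 ] j7 -0.372 w 0.133 g 28.5
```

Emit:
move_arm:
  commands:
    - [[0,0,0,0,0,6,0.0],[0,0,0,0,0,0,0.0]]

```text
t: 17.3
eef_pos: [0.6016, -0.0526, 0.0836]
tool_rot: [0.001, -0.283, 0.959, -0.0]
contact_force: [-2.5, 0.6, 7.5]
gripper_width: 0.139
grasp_force: 28.5
```

```bash
python3 s.py
```

```text
17.3 [ 0.6016 -0.0526  0.0836] yaw -147.1 q [ 0.45  0.62 -0.63  1.82  0.47  0.86  1.74] F [-2.47  0.63  7.49] tq [ 0.067  0.588 -0.014] j7 -0.371 w 0.139 g 28.5
```

Emit:
move_arm:
  commands:
    - [[0,0,0,0,0,6,0.0],[0,0,0,0,0,0,0.0]]

```text
t: 17.55
eef_pos: [0.6016, -0.0526, 0.0836]
tool_rot: [0.001, -0.233, 0.973, -0.0]
contact_force: [-1.6, 0.3, 6.9]
gripper_width: 0.135
grasp_force: 28.5
```

```bash
python3 s.py
```

```text
17.55 [ 0.6016 -0.0526  0.0836] yaw -153.09 q [ 0.43  0.61 -0.61  1.82  0.45  0.85  1.65] F [-1.61  0.32  6.87] tq [0.04  0.637 0.025] j7 -0.371 w 0.135 g 28.5
```

Emit:
move_arm:
  commands:
    - [[0,0,0,0,0,6,0.0],[0,0,0,0,0,0,0.0]]

```text
t: 17.8
eef_pos: [0.6016, -0.0525, 0.0836]
tool_rot: [0.001, -0.181, 0.983, -0.0]
contact_force: [-3.1, 0.9, 7.4]
gripper_width: 0.133
grasp_force: 28.5
```

```bash
python3 s.py
```

```text
17.8 [ 0.6016 -0.0525  0.0836] yaw -159.09 q [ 0.41  0.6  -0.58  1.82  0.43  0.85  1.56] F [-3.07  0.94  7.42] tq [ 0.048  0.563 -0.016] j7 -0.371 w 0.133 g 28.5
```

Emit:
move_arm:
  commands:
    - [[0,0,0,0,0,6,0.0],[0,0,0,0,0,0,0.0]]

```text
t: 18.05
eef_pos: [0.6015, -0.0525, 0.0836]
tool_rot: [0.001, -0.13, 0.992, -0.0]
contact_force: [-3.1, -0.2, 6.3]
gripper_width: 0.136
grasp_force: 28.5
```

```bash
python3 s.py
```

```text
18.05 [ 0.6015 -0.0525  0.0836] yaw -165.09 q [ 0.4   0.6  -0.56  1.82  0.41  0.84  1.47] F [-3.06 -0.17  6.34] tq [ 0.122  0.604 -0.007] j7 -0.37 w 0.136 g 28.5
```

Emit:
move_arm:
  commands:
    - [[0,0,0,0,0,6,0.0],[0,0,0,0,0,0,0.0]]

```text
t: 18.3
eef_pos: [0.6015, -0.0525, 0.0836]
tool_rot: [0.001, -0.078, 0.997, -0.0]
contact_force: [-2.7, 0.1, 7.4]
gripper_width: 0.135
grasp_force: 28.5
```

```bash
python3 s.py
```

```text
18.3 [ 0.6015 -0.0525  0.0836] yaw -171.08 q [ 0.38  0.59 -0.53  1.82  0.39  0.83  1.38] F [-2.74  0.13  7.43] tq [0.024 0.647 0.098] j7 -0.455 w 0.135 g 28.5
```

Emit:
move_arm:
  commands:
    - [[0,0,0,0,0,6,0.0],[0,0,0,0,0,0,0.0]]

```text
t: 18.55
eef_pos: [0.6015, -0.0524, 0.0836]
tool_rot: [0.001, -0.026, 1.0, -0.0]
contact_force: [-2.5, 1.3, 7.6]
gripper_width: 0.134
grasp_force: 28.6
```

```bash
python3 s.py
```

```text
18.55 [ 0.6015 -0.0524  0.0836] yaw -177.04 q [ 0.36  0.59 -0.51  1.82  0.37  0.83  1.29] F [-2.52  1.3   7.59] tq [0.085 0.621 0.223] j7 -0.609 w 0.134 g 28.6
```

Emit:
move_arm:
  commands:
    - [[0,0,0,0,0,6,0.0],[0,0,0,0,0,0,0.0]]

```text
t: 18.8
eef_pos: [0.6015, -0.0524, 0.0836]
tool_rot: [0.001, 0.027, 1.0, -0.0]
contact_force: [-2.7, 1.0, 7.0]
gripper_width: 0.135
grasp_force: 28.6
```

```bash
python3 s.py
```

```text
18.8 [ 0.6015 -0.0524  0.0836] yaw 176.95 q [ 0.34  0.58 -0.48  1.82  0.36  0.82  1.2 ] F [-2.7   0.97  6.98] tq [0.078 0.647 0.105] j7 -0.538 w 0.135 g 28.6
```

Emit:
move_arm:
  commands:
    - [[0,0,0,0,0,6,0.0],[0,0,0,0,0,0,0.0]]

```text
t: 19.05
eef_pos: [0.6015, -0.0524, 0.0836]
tool_rot: [0.001, 0.079, 0.997, -0.0]
contact_force: [-2.5, 0.5, 6.8]
gripper_width: 0.136
grasp_force: 28.6
```

```bash
python3 s.py
```

```text
19.05 [ 0.6015 -0.0524  0.0836] yaw 170.96 q [ 0.33  0.58 -0.46  1.83  0.34  0.82  1.11] F [-2.45  0.55  6.79] tq [0.08  0.682 0.152] j7 -0.556 w 0.136 g 28.6
```

Emit:
move_arm:
  commands:
    - [[0,0,0,0,0,6,0.0],[0,0,0,0,0,0,0.0]]

```text
t: 19.3
eef_pos: [0.6015, -0.0524, 0.0836]
tool_rot: [0.001, 0.131, 0.991, -0.0]
contact_force: [-3.0, 1.0, 6.9]
gripper_width: 0.134
grasp_force: 28.6
```

```bash
python3 s.py
```

```text
19.3 [ 0.6015 -0.0524  0.0836] yaw 164.96 q [ 0.31  0.57 -0.43  1.83  0.32  0.81  1.02] F [-3.    0.99  6.93] tq [0.141 0.632 0.196] j7 -0.548 w 0.134 g 28.6
```

Emit:
move_arm:
  commands:
    - [[0,0,0,0,0,6,0.0],[0,0,0,0,0,0,0.0]]

```text
t: 19.55
eef_pos: [0.6015, -0.0524, 0.0836]
tool_rot: [0.001, 0.183, 0.983, 0.0]
contact_force: [-4.0, -0.3, 7.3]
gripper_width: 0.131
grasp_force: 28.6
```

```bash
python3 s.py
```

```text
19.55 [ 0.6015 -0.0524  0.0836] yaw 158.96 q [ 0.29  0.57 -0.41  1.83  0.3   0.81  0.93] F [-4.02 -0.31  7.26] tq [0.182 0.652 0.137] j7 -0.55 w 0.131 g 28.6
```

Emit:
move_arm:
  commands:
    - [[0,0,0,0,0,6,0.0],[0,0,0,0,0,6,0.0],[0,0,0,0,0,6,0.0],[0,0,0,0,0,6,0.0],[0,0,0,0,0,6,0.0],[0,0,0,0,0,6,0.0],[0,0,0,0,0,6,0.0],[0,0,0,0,0,6,0.0],[0,0,0,0,0,6,0.0],[0,0,0,0,0,6,0.0],[0,0,0,0,0,6,0.0],[0,0,0,0,0,6,0.0],[0,0,0,0,0,6,0.0],[0,0,0,0,0,6,0.0],[0,0,0,0,0,6,0.0],[0,0,0,0,0,6,0.0],[0,0,0,0,0,6,0.0],[0,0,0,0,0,6,0.0],[0,0,0,0,0,6,0.0],[0,0,0,0,0,6,0.0]]

```text
t: 22.05
eef_pos: [0.602, -0.0522, 0.0836]
tool_rot: [0.0, 0.943, 0.333, 0.001]
contact_force: [-1.9, 0.7, 6.1]
gripper_width: 0.135
grasp_force: 28.5
```

```bash
python3 s.py
```

```text
22.05 [ 0.602  -0.0522  0.0836] yaw 38.85 q [-0.1   0.54  0.11  1.86 -0.09  0.75 -0.83] F [-1.87  0.65  6.11] tq [0.244 0.371 0.204] j7 0.656 w 0.135 g 28.5
```

Emit:
move_arm:
  commands:
    - [[0,0,0,0,0,6,0.0],[0,0,0,0,0,6,0.0],[0,0,0,0,0,5,0.0],[0,0,0,0,0,4,0.0],[0,0,0,0,0,2,0.0],[0,0,0,0,0,1,0.0],[0,0,0,0,0,0,0.0],[0,0,0,0,0,0,0.0]]

```text
t: 23.05
eef_pos: [0.6021, -0.0523, 0.0836]
tool_rot: [-0.0, 0.991, 0.131, 0.001]
contact_force: [-1.3, 0.4, 6.9]
gripper_width: 0.13
grasp_force: 28.6
```

```bash
python3 s.py
```

```text
23.05 [ 0.6021 -0.0523  0.0836] yaw 15.04 q [-0.18  0.54  0.22  1.86 -0.17  0.75 -1.18] F [-1.34  0.39  6.93] tq [0.138 0.336 0.239] j7 -0.251 w 0.13 g 28.6
```

Emit:
move_arm:
  commands:
    - [[0,0,0,0,0,4,0.0],[0,0,0,0,0,4,0.0],[0,0,0,0,0,2,0.0],[0,0,0,0,0,0.5,0.0],[0,0,0,0,0,0,0.0],[0,0,0,0,0,0,0.0],[0,0,0,0,0,0,0.0]]

```text
t: 23.92
eef_pos: [0.6021, -0.0523, 0.0836]
tool_rot: [-0.0, 0.999, 0.04, 0.001]
contact_force: [-1.6, 0.4, 7.3]
gripper_width: 0.132
grasp_force: 28.6
```

```bash
python3 s.py
```

```text
23.93 [ 0.6021 -0.0523  0.0836] yaw 4.54 q [-0.22  0.55  0.27  1.86 -0.2   0.75 -1.33] F [-1.64  0.39  7.26] tq [0.173 0.333 0.249] j7 -0.255 w 0.132 g 28.6
```

Emit:
move_arm:
  commands:
    - [[0,0,0,0,0,-3,0.0],[0,0,0,0,0,-3,0.0],[0,0,0,0,0,0,0.02],[0,0,0,0,0,0,0.04],[0,0,0,0,0,0,0.06],[0,0,0,0,0,0,0.0854],[0,0,-0.03,0,0,0,0.0854],[0,0,-0.05,0,0,0,0.0854],[0,0,-0.05,0,0,0,0.0854],[0,0,-0.04,0,0,0,0.0854],[0,0,0,0,0,0,0.0854],[0,0,0,0,0,0,0.0854]]

```text
t: 25.42
eef_pos: [0.6006, -0.0527, 0.2516]
tool_rot: [-0.0, 0.996, 0.091, -0.0]
contact_force: [-0.2, -0.8, -0.5]
gripper_width: 1.003
grasp_force: 0.0
```

```bash
python3 look.py w5; python3 s.py; python3 -c "
import cv2;a=cv2.imread('pics/w5.png')[90:290,200:460];cv2.imwrite('pics/w5c.png',cv2.resize(a,None,fx=3,fy=3,interpolation=2))"
```

```text
25.425 [ 0.6006 -0.0527  0.2516] yaw 10.44 [-0.247  0.347  0.298  1.728 -0.113  1.085 -1.301] tq [ 0.024  0.036 -0.043] -0.00336314391461201
[169 137  41  37 798] [188.7 154.2] [0.601  0.0774 0.1   ] rect [603.6  73.1] [36.8 24.4] 42.6
[313 158  12  39 421] [319.  177.3] [ 0.6011 -0.0518  0.1   ] rect [603. -51.] [38.  10.8] 10.7
[231 247  26  38 450] [243.2 266.1] [0.4874 0.0119 0.1   ] rect [492.7  10.7] [14.3 47.9] 67.1
25.48 [ 0.6003 -0.0527  0.251 ] yaw 10.44 q [-0.25  0.35  0.3   1.73 -0.11  1.08 -1.3 ] F [ 0.7  -0.07  0.02] tq [0.013 0.011 0.001] j7 -0.001 w 0.997 g 0.0
```

View pics/w5c.png

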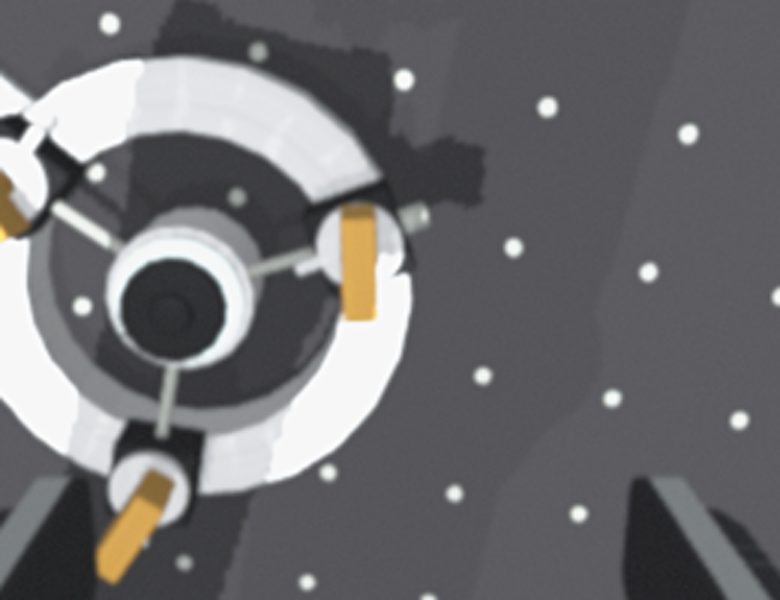

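The crop shows bar 2 at (358,262), still in line with the fingers. Washer 2's tab points inward at (302,268), half a turn from outward, and washer 1's tab is tangential at (40,130), a quarter turn. The cover is undisturbed at (172,308) and the fingers are clear.

```bash
python3 -c "
from station import bot
print(bot.hand_in())"
```

```text
the job is handed in; nothing more can be done
None
```

I turned nipple 1 about a quarter turn past its bite and nipple 2 about two quarter turns, left nipple 3 alone, let go, and handed in at about 25 s; the hand-in gave no verdict, but grip angle, torque and the washer tabs in the last picture all agree.

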